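Index the pantry carousel and roll the jar crate into its empty bay

TASK

Turn the wooden pantry carousel until its empty, blue-lined bay faces the roller ledge squarely and is clicked into the detent. Then push the blue crate of jars along the rollers, without lifting it, until it is fully home against the back of that bay, leaving the carousel in its detent. Leave the mug, the bottle and the bowl alone.

Things in the scene. Friction and masses are not known exactly. Their poses are not given: they have to be found in the camera images.
- station: fixed stand: the carousel's foot and the roller ledge. Origin on the carousel's vertical axis at worktop height, z up. The ledge runs along its +y, from 165 to 430 mm from the axis. On its +x side, 175 to 209 mm out, stands a red detent housing 48 mm tall, whose sprung ball clicks between pairs of brass pins on the carousel's rim.
- ledge (a point): point on the roller tops (z = 42 mm), mid-width, 300 mm from the carousel's axis; axes as the station's. Ten free-turning aluminium rollers, 18 mm thick, 27 mm apart, axles along x, between two wooden cheeks that guide the crate: 84 mm apart inside, 8 mm thick, tops at z = 58 mm, both ends open.
- carousel (a joint): angle of the carousel, rad, anticlockwise from above, limits -3.7 and 3.7. 0: the empty bay points along the station's -y, away from the ledge; +pi or -pi: it faces the ledge. Detents at multiples of pi/2, drawing in within about 0.045 rad; entering or leaving one takes about 7 N at a grip post; between them it turns freely and stays put.
- hub (a point): on the carousel's axis at deck level (z = 40 mm), turning with it. Wooden deck 300 mm across with four bays round a square wooden hub (80 mm wide, top at z = 74 mm). The empty bay is along this point's -y; the other three hold canisters fixed to the carousel (76 mm across, tops at z = 104 mm).
- post (a point): top centre (z = 150 mm) of one of four alike round upright steel grip posts, 20 mm in diameter, rising from the deck, 110 mm from the carousel's axis, 90 degrees apart, midway between bays. At joint value q this one is at angle q + pi/4 from the station's +x axis (the one anticlockwise of it at q + 3pi/4, and so on).
- bay (a point): point on the deck in the middle of the empty, blue-lined bay, 85 mm from the axis, z = 40 mm: the crate's origin lies here when fully home. Turns with the carousel; -y points out of the bay. The bay is 88 mm wide between white walls (tops at z = 68 mm, flared at the mouth), open above and outward; its back is the hub's face, 40 mm from the axis.
- dock (a point): fixed point of the station, 85 mm from the carousel's axis towards the ledge (station +y), z = 40 mm: bay must come here.
- crate: blue open plastic crate holding four jars with yellow caps that are fixed in it, one loose piece of about 0.5 kg: 80 mm wide (its x), 90 mm long (its y, along the ledge), 70 mm tall, jar caps about level with its rim. Origin: centre of its underside, at z = 42 mm on the rollers; its axes start parallel to the station's.
- mug: white mug, 80 mm wide, 92 mm tall, origin at the centre of its underside; leave it alone
- bottle: green bottle with a black cap, 64 mm wide, 190 mm tall, origin at the centre of its underside; leave it alone
- bowl: blue bowl, 100 mm wide, 45 mm tall, origin at the centre of its underside; leave it alone
There are look-alikes about, which are no part of the job. What is meant by the crate is not green or red, and is the smaller of those in its own colour.

How it is judged:
By the outcome, as a careful person would: the job done as asked, in the order asked, and still so for the second after the job is handed in, with the robot touching nothing.
It also fails if it takes over 64 s, if anything falls off the work surface, if the arm or the gripper's body presses on something with over 40 N, if the wrist force passes 120 N, or if a joint passes its speed limit or range.

ROBOT

A 6-joint arm with a two-finger parallel gripper is mounted at the origin on the work surface. World frame = base frame: x ahead of the robot, y to its left, z up, the work surface at z = 0. Lengths are in m, angles in rad, forces in N, time in s.
With the tool pointing down it reaches from about 0.275 to 0.875 m from the base axis. Payload 12.5 kg.
Tool frame: the origin (TCP) lies at the very end of the fingers, on their centre line; the grasp point (between the pads) lies 19 mm behind it (manip.hold_point_z is the distance from the TCP to the grasp point, in m); z points along the fingers, y is the line along which they close (so a half turn about z gives the same grasp; the last joint's range is limited). The gripper opens to 85 mm and grips with 20 to 120 N. Pads are 22 mm wide; open, the fingers measure 114 mm over their backs; the gripper's body (76 mm by 85 mm) begins 54 mm behind the grasp point. The pads swing forward as they close: fully open they stand 13 mm farther back than shut.
Start: joints at [-1.354, 0.351, 1.652, -0, 1.139, -0.085], TCP at [0.164, -0.525, 0.231] pointing down, gripper open.
Joint ranges: [-2.75, 2.75], [-0.79, 2.1], [0.01, 2.65], [-1.57, 4.71], [0.07, 3.14], [-2.87, 2.87]. Speed limits (rad/s): [2.22, 2.22, 2.79, 3.14, 3.14, 3.14].

INTERFACE

Orientations are given as a 3x3 rotation matrix whose columns are the frame's x, y, z axes.
In Python, from plant import manip gives the robot as it stands.
- The arm moves only by the shell command python3 -m crank 'ROWS' [OPENING] [FORCE]. ROWS is JSON, a list of rows, each a list of 4 numbers: the shift along the tool's x, y, z normalised to -1 to 1, where 1 is 0.2 m, then the turn about the tool's z normalised to -1 to 1, where 1 is 2 rad. In form: [[x, y, z, turn], ...]. A call has 1 to 10 rows; each row is the pose to reach, as a shift and turn from the pose commanded when the call began, along the tool's axes at that moment; what a row does not reach only later rows make up. A row lasts 1/8 s, in which the tool goes at most 62.5 mm and 10.7 degrees, less where a joint would pass 70% of its speed; a pose out of reach is approached as far as the arm can. A call with a number of a shift or a turn outside -1 to 1 is refused whole. A call with a gripper value outside its range is refused whole. OPENING is the opening, from -1 (shut) to 1 (fully open), set as the call begins (- or left out, the last holds). The fingers move at their own pace and stop on an object; FORCE is the grip in N (left out, the last holds). Time passes only in rows, so rows that repeat a pose let the fingers close. It gives the time, the measured TCP pose, the force, the opening and the grip force at its end, in the units of the state.
- manip.state(): the state, without advancing time (a new reading comes with each control period).
- manip.get_image(name): name is "scene" or "top" or "wrist"; returns a dict with "pixels" (420x560x3 uint8, red, green, blue), "fx", "fy", "cx", "cy" (pixels), "distortion" ([k1, k2, p1, p2, k3] as OpenCV has them; the pictures are not rectified), "world_from_camera" (4x4, takes a point from camera to world coordinates). Camera axes: x right, y down, z forward; pixel columns grow to the right and rows downward; lengths in m; the calibration is good to about 2 mm. A picture is of the moment at which its call begins. There is no depth.
- manip.finish_job(): hands the job in; it is judged then, once.
The state is a dict: "time": time; "q": joint angles; "qvel": joint speeds; "joint_torque": joint torques, N m; "position": TCP position; "tool_rot": TCP orientation; "wrist_force": force on the tool from outside, world axes, zero at the start; "wrist_torque": the same for the moment, N m; "finger_gap": opening from 0.0 (shut) to 1.0 (fully open); "grip_force": force on a finger pad.
Only numpy, scipy, OpenCV 4.12 (cv2) and the standard library are available. Lean on these libraries where they do the work, as an engineer would, in place of code of your own. Each camera call takes 0.05 s, during which the arm holds its last target. There are 200 camera calls.

## Working session

There is one attempt and no reset: what is moved stays moved. The work goes in short steps, Python scripts to look and compute and a shell command to move; the robot and the scene stay as the last step left them, time stands still between calls to the robot, and variables do not carry over. Pictures are saved under pics/ and viewed, at most 10 in all, crops included, and the job is handed in when it is done.

```bash
mkdir -p pics; ls
python3 - <<'E'
from plant import manip
import cv2,numpy as np
a=manip.get_image("top");b=manip.get_image("scene")
for n,i in(("top",a),("scene",b)):
    cv2.imwrite(f"pics/{n}0.png",i["pixels"][:,:,::-1])
    print(n,i["fx"],i["fy"],i["cx"],i["cy"],i["distortion"],np.round(i["world_from_camera"],3).tolist())
s=manip.state();print(s["time"],np.round(s["tool_rot"],3).tolist(),s["position"])
E
```

```text
pics
top 517.2327761190844 517.2327761190844 279.69151659681415 207.40991711246235 [-0.00454747  0.          0.          0.          0.        ] [[0.017, -0.994, 0.112, 0.386], [-1.0, -0.017, 0.0, -0.008], [0.002, -0.112, -0.994, 1.746], [0.0, 0.0, 0.0, 1.0]]
scene 463.1505841175929 463.1505841175929 284.2896479353496 211.15199150667004 [-0.07346451  0.          0.          0.          0.        ] [[0.631, 0.556, -0.541, 1.31], [0.776, -0.437, 0.455, -0.641], [0.017, -0.707, -0.707, 1.126], [0.0, 0.0, 0.0, 1.0]]
0.1 [[0.955, 0.297, -0.0], [0.297, -0.955, 0.001], [0.0, -0.001, -1.0]] [ 0.1634637  -0.52485157  0.23081396]
```

View pics/top0.png

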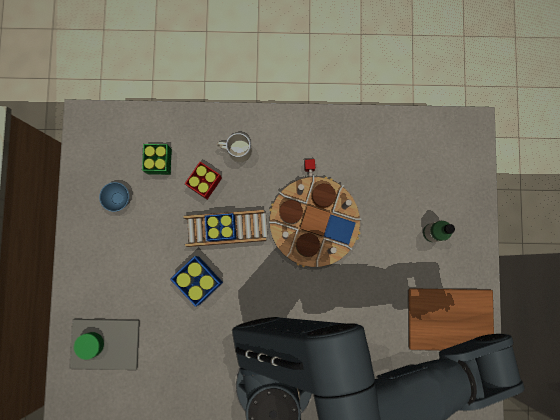

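View pics/scene0.png

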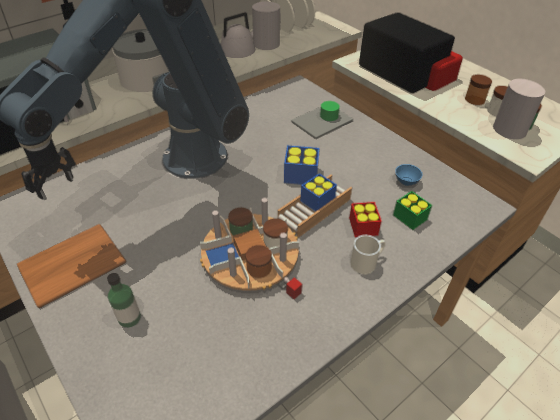

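The top picture shows four crates: green (156,158), red (203,180), large blue off the ledge (197,281) and small blue on the rollers (220,227). By the description, the small blue one on the rollers is the crate. The carousel centre is near (316,221) and its blue bay points to image right. Next is a close crop.

Run:
```python
import cv2
i=cv2.imread("pics/top0.png")
cv2.imwrite("pics/top0c.png",cv2.resize(i[150:290,172:372],None,fx=4,fy=4,interpolation=cv2.INTER_CUBIC))
```

```text
(no output)
```

View pics/top0c.png

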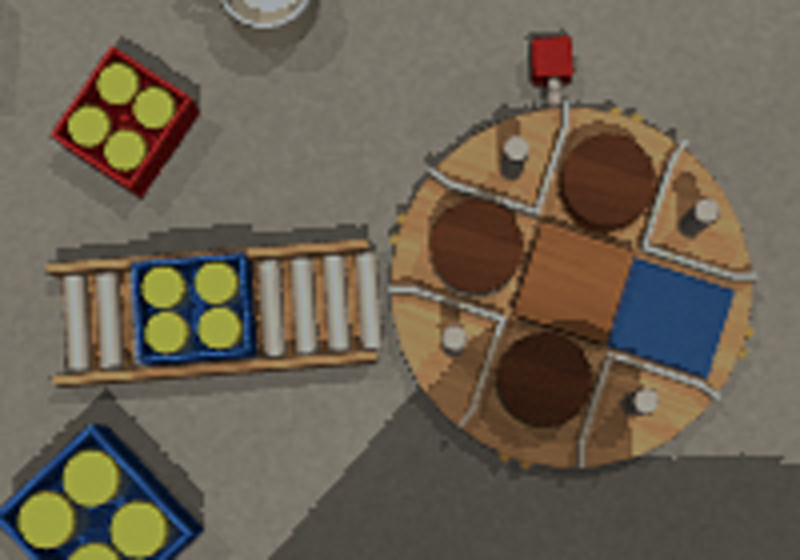

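The crop confirms the small blue crate with four caps at crop (190,309), between the cheeks. Post tops are at crop (515,147), (706,210), (645,401) and (454,337).

```bash
cat > h.py <<'E'
import numpy as np,cv2
from plant import manip
def ray(im,px,z):
    K=np.array([[im["fx"],0,im["cx"]],[0,im["fy"],im["cy"]],[0,0,1.]])
    u=cv2.undistortPoints(np.array(px,float).reshape(-1,1,2),K,np.array(im["distortion"],float)).reshape(-1,2)
    T=np.array(im["world_from_camera"]);d=np.c_[u,np.ones(len(u))]@T[:3,:3].T;o=T[:3,3]
    return (o+d*((z-o[2])/d[:,2])[:,None])[:,:2]
E
python3 - <<'E'
from h import *
im=manip.get_image("top")
W=lambda p,z:ray(im,np.array(p)/4+np.array([172-.375,150-.375]),z)
P=W([(515,147),(706,210),(645,401),(454,337)],.15);c=P.mean(0)
print("posts",P.round(4).tolist(),"c",c,np.linalg.norm(P-c,axis=1))
C=W([(47,267),(56,381),(368,243),(376,357)],.058);print("cheek",C.round(4).tolist())
m0=(C[0]+C[1])/2;m1=(C[2]+C[3])/2;d=(m0-m1)/np.linalg.norm(m0-m1)
print("widths",np.linalg.norm(C[0]-C[1]),np.linalg.norm(C[2]-C[3]),"len",np.linalg.norm(m0-m1),"dirdeg",np.degrees(np.arctan2(d[1],d[0])))
n=np.array([d[1],-d[0]])
print("ends from c",(m0-c)@d,(m1-c)@d,"lat",(m0-c)@n,(m1-c)@n)
K=W([(133,259),(248,256),(252,357),(140,362)],.112);k=K.mean(0)
print("crate",k,(k-c)@d,(k-c)@n,[np.linalg.norm(K[i]-K[i-1]).round(4) for i in range(4)])
print("detent",W([(551,58)],.048)[0],np.linalg.norm(W([(551,58)],.048)[0]-c))
th=np.arctan2(d[1],d[0])-np.pi/2
print("station yaw deg",np.degrees(th))
a=np.degrees(np.arctan2(P[:,1]-c[1],P[:,0]-c[0]))-np.degrees(th);print("post ang in station",a)
b=W([(671,317)],.04)[0]-c;print("bay r",np.linalg.norm(b),"q deg",np.degrees(np.arctan2(b[1],b[0])-th)+90)
E
```

```text
posts [[0.6335, -0.0714], [0.5866, -0.2205], [0.4377, -0.1739], [0.4845, -0.0262]] c [ 0.53557983 -0.12296808] [0.11070713 0.11004158 0.11030025 0.10947131]
cheek [[0.5417, 0.3071], [0.4487, 0.2963], [0.566, 0.0446], [0.4727, 0.0361]]
widths 0.09368867956736408 0.0937325329227161 len 0.2624457907429314 dirdeg 95.28813902894579
ends from c 0.42657992633175257 0.1641341355888212 lat -0.0010891692823747426 -0.0010891692823747443
crate [0.50589468 0.180081  ] 0.30449515624491286 -0.0016284494016154082 [np.float64(0.0819), np.float64(0.0912), np.float64(0.0802), np.float64(0.0884)]
detent [ 0.72486244 -0.10445117] 0.19018617217643272
station yaw deg 5.288139028945793
post ang in station [  22.49615713  -67.66148932 -157.79988267  112.55141577]
bay r 0.08699506663058484 q deg -21.814036023437666
```

```bash
cat >> h.py <<'E'
c=np.array([.5356,-.1230]);TH=np.radians(5.3)
def row(p,yaw=None):
    s=manip.state();R=np.array(s["tool_rot"]);v=R.T@(np.array(p)-s["position"])/.2
    t=0
    if yaw is not None: t=-((np.radians(yaw)-np.arctan2(R[1,0],R[0,0])+np.pi)%(2*np.pi)-np.pi)/2
    return [*np.round(v,3).tolist(),round(float(t),3)]
def arc(phis,flip=180,z=.118,r=.110):
    return [row([*(c+r*np.array([np.cos(a),np.sin(a)])),z],np.degrees(a)+flip) for a in np.radians(phis)]
E
python3 -c "
from h import *
print(row([.5866,-.2205,.231],117.6))"
```

```text
[2.472, -0.824, 0.0, -0.875]
```

```bash
python3 -m crank '[[1,-0.33,0,0],[1,-0.33,0,0],[1,-0.33,0,0],[1,-0.33,0,0],[1,-0.33,0,0]]' 1 && python3 -m crank '[[1,-0.33,0,0],[1,-0.33,0,0],[1,-0.33,0,0],[1,-0.33,0,0],[1,-0.33,0,0]]'; python3 -c "
from h import *
print(row([.5866,-.2205,.231],117.6),manip.state()['q'])"
```

```text
time: 0.78
position: [0.3358, -0.4017, 0.2311]
tool_rot: [[0.954, 0.3, -0.0], [0.3, -0.954, 0.0], [-0.0, -0.0, -1.0]]
wrist_force: [-0.3, 0.1, 0.7]
finger_gap: 1.002
grip_force: 0.0
time: 1.4
position: [0.5064, -0.2802, 0.2309]
tool_rot: [[0.954, 0.298, -0.001], [0.298, -0.954, 0.0], [-0.0, -0.0, -1.0]]
wrist_force: [-0.8, -0.7, -0.7]
finger_gap: 1.003
grip_force: 0.0
[0.472, -0.165, -0.001, -0.875] [-5.85770276e-01  4.03481925e-01  1.57534056e+00 -2.15011597e-04
  1.16327298e+00  6.82051026e-01]
```

```bash
python3 -m crank '[[0.47,-0.165,0,-0.875],[0.47,-0.165,0,-0.875],[0.47,-0.165,0,-0.875],[0.47,-0.165,0,-0.875],[0.47,-0.165,0,-0.875],[0.47,-0.165,0,-0.875],[0.47,-0.165,0,-0.875],[0.47,-0.165,0,-0.875],[0.47,-0.165,0,-0.875],[0.47,-0.165,0,-0.875]]'; python3 -c "
from h import *
print(row([.5866,-.2205,.118],117.6),manip.state()['q'])
im=manip.get_image('wrist');cv2.imwrite('pics/w1.png',im['pixels'][:,:,::-1])"
```

```text
time: 2.65
position: [0.5849, -0.2228, 0.2312]
tool_rot: [[-0.464, 0.886, -0.001], [0.886, 0.464, -0.0], [0.0, -0.001, -1.0]]
wrist_force: [-0.1, -0.4, 0.2]
finger_gap: 1.004
grip_force: 0.0
[0.006, 0.013, 0.566, 0.001] [-4.38146470e-01  4.89329677e-01  1.44246861e+00 -4.14953790e-04
  1.21020629e+00 -9.20905709e-01]
```

View pics/w1.png

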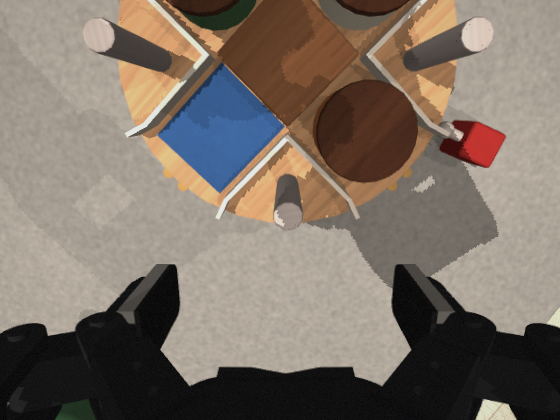

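The post (288,215) is centred between the fingers (mid-column about 285), and the blue bay is next to it. I'll descend and close.

```bash
python3 -m crank '[[0.006,0.012,0.2,0],[0.006,0.012,0.4,0],[0.006,0.012,0.565,0],[0.006,0.012,0.565,0],[0.006,0.012,0.565,0]]' && python3 -m crank '[[0,0,0,0],[0,0,0,0],[0,0,0,0],[0,0,0,0],[0,0,0,0],[0,0,0,0]]' -1 30; python3 -c "
from h import *
s=manip.state();d=s['position'][:2]-c;a=np.degrees(np.arctan2(d[1],d[0]));print(a,np.linalg.norm(d))
for r in arc(a-8*np.arange(1,11)):print(r)"
```

```text
time: 3.32
position: [0.5879, -0.2197, 0.1198]
tool_rot: [[-0.461, 0.887, 0.002], [0.887, 0.461, -0.001], [-0.001, 0.001, -1.0]]
wrist_force: [0.5, -0.4, 1.3]
finger_gap: 1.003
grip_force: 0.0
time: 4.08
position: [0.5879, -0.2185, 0.1187]
tool_rot: [[-0.463, 0.887, 0.001], [0.887, 0.463, -0.0], [-0.0, 0.0, -1.0]]
wrist_force: [-0.6, 1.3, 5.6]
finger_gap: 0.228
grip_force: 30.5
-61.30114377913035 0.1089278210860331
[-0.002, -0.077, 0.003, 0.06]
[0.013, -0.152, 0.003, 0.13]
[0.038, -0.224, 0.003, 0.2]
[0.072, -0.293, 0.003, 0.269]
[0.116, -0.356, 0.003, 0.339]
[0.168, -0.412, 0.003, 0.409]
[0.228, -0.461, 0.003, 0.479]
[0.294, -0.5, 0.003, 0.549]
[0.364, -0.53, 0.003, 0.618]
[0.438, -0.55, 0.003, 0.688]
```

```bash
python3 -m crank '[[0.0,-0.077,0,0.06],[0.013,-0.152,0,0.13],[0.038,-0.224,0,0.2],[0.072,-0.293,0,0.27],[0.116,-0.356,0,0.34],[0.168,-0.412,0,0.41],[0.228,-0.461,0,0.48],[0.294,-0.5,0,0.55],[0.364,-0.53,0,0.618],[0.438,-0.55,0,0.688]]'; python3 -c "
from h import *
s=manip.state();d=s['position'][:2]-c;a=np.degrees(np.arctan2(d[1],d[0]));print(a,np.linalg.norm(d),s['time'],s['q'][5])
print(s['wrist_force'])
R=s['tool_rot'];print(np.degrees(np.arctan2(R[1,0],R[0,0])))
f=-129.7-90.2
print(f)
for r in arc(np.linspace(-141.3,f,11)[1:]):print(r)"
```

```text
time: 5.32
position: [0.4504, -0.1923, 0.1187]
tool_rot: [[0.784, 0.621, 0.003], [0.621, -0.784, -0.001], [0.001, 0.003, -1.0]]
wrist_force: [1.3, -3.0, 1.7]
finger_gap: 0.223
grip_force: 30.9
-140.88491637539028 0.10983722870547205 5.325 0.40184355159401774
[ 1.26184669 -3.03034951  1.73500843]
38.39843799603135
-219.89999999999998
[0.004, -0.079, 0.003, 0.066]
[0.019, -0.153, 0.003, 0.135]
[0.044, -0.224, 0.003, 0.203]
[0.078, -0.291, 0.003, 0.272]
[0.122, -0.353, 0.003, 0.34]
[0.173, -0.408, 0.002, 0.409]
[0.231, -0.456, 0.002, 0.478]
[0.296, -0.495, 0.002, 0.546]
[0.365, -0.525, 0.002, 0.615]
[0.438, -0.545, 0.002, 0.683]
```

```bash
python3 -m crank '[[0.004,-0.079,0,0.066],[0.019,-0.153,0,0.135],[0.044,-0.224,0,0.203],[0.078,-0.291,0,0.272],[0.122,-0.353,0,0.34],[0.173,-0.408,0,0.409],[0.231,-0.456,0,0.478],[0.296,-0.495,0,0.546],[0.365,-0.525,0,0.615],[0.438,-0.545,0,0.683]]' && python3 -m crank '[[0,0,0,0],[0,0,0,0],[0,0,0,0]]'; python3 -c "
from h import *
s=manip.state();d=s['position'][:2]-c;a=np.degrees(np.arctan2(d[1],d[0]));print(a,np.linalg.norm(d),s['q'][5],s['wrist_torque'])
im=manip.get_image('top');cv2.imwrite('pics/t2.png',cv2.resize(im['pixels'][150:290,172:372,::-1],None,fx=4,fy=4,interpolation=cv2.INTER_CUBIC))"
```

```text
time: 6.58
position: [0.4524, -0.0532, 0.1187]
tool_rot: [[0.769, -0.64, 0.006], [-0.64, -0.769, -0.003], [0.006, -0.001, -1.0]]
wrist_force: [10.4, -24.7, -8.5]
finger_gap: 0.22
grip_force: 30.6
time: 6.95
position: [0.4524, -0.0532, 0.1188]
tool_rot: [[0.771, -0.636, 0.006], [-0.636, -0.771, -0.003], [0.006, -0.002, -1.0]]
wrist_force: [12.1, -10.6, -8.0]
finger_gap: 0.218
grip_force: 31.3
140.01369656137047 0.10854347751271742 2.043093251529375 [-1.53156928 -1.71794327  0.04792525]
```

```bash
python3 -m crank '[[0,0,0,0],[0,0,0,0],[0,0,0,0],[0,0,0,0],[0,0,0,0]]' 1 && python3 -m crank '[[0,0,-0.3,0],[0,0,-0.6,0],[0,0,-0.6,0],[0,0,-0.6,0]]'; python3 -c "
from h import *
im=manip.get_image('top');cv2.imwrite('pics/t3.png',cv2.resize(im['pixels'][150:290,172:372,::-1],None,fx=4,fy=4,interpolation=cv2.INTER_CUBIC))
im=manip.get_image('scene');cv2.imwrite('pics/s3.png',cv2.resize(im['pixels'][160:310,180:380,::-1],None,fx=4,fy=4,interpolation=cv2.INTER_CUBIC))
d=np.array([-np.sin(TH),np.cos(TH)])
for r,z in((.40,.235),(.40,.08),(.365,.08)):print(row([*(c+r*d),z],95.3),row([*(c+r*d),z],-84.7))
print(manip.state()['q'])"
```

```text
time: 7.62
position: [0.4498, -0.0519, 0.1183]
tool_rot: [[0.771, -0.637, -0.0], [-0.637, -0.771, 0.0], [-0.0, 0.0, -1.0]]
wrist_force: [0.2, -0.3, -0.5]
finger_gap: 0.998
grip_force: 0.0
time: 8.12
position: [0.4494, -0.0519, 0.2378]
tool_rot: [[0.771, -0.637, -0.001], [-0.637, -0.771, 0.0], [-0.001, 0.0, -1.0]]
wrist_force: [0.0, 0.5, 0.1]
finger_gap: 0.998
grip_force: 0.0
[-0.851, -1.419, 0.01, -1.177] [-0.851, -1.419, 0.01, 0.394]
[-0.849, -1.42, 0.785, -1.177] [-0.849, -1.42, 0.785, 0.394]
[-0.725, -1.296, 0.785, -1.177] [-0.725, -1.296, 0.785, 0.394]
[-2.17911269e-01  1.65571210e-01  1.88293934e+00 -1.24322089e-05
  1.09553279e+00  2.04310012e+00]
```

View pics/t3.png

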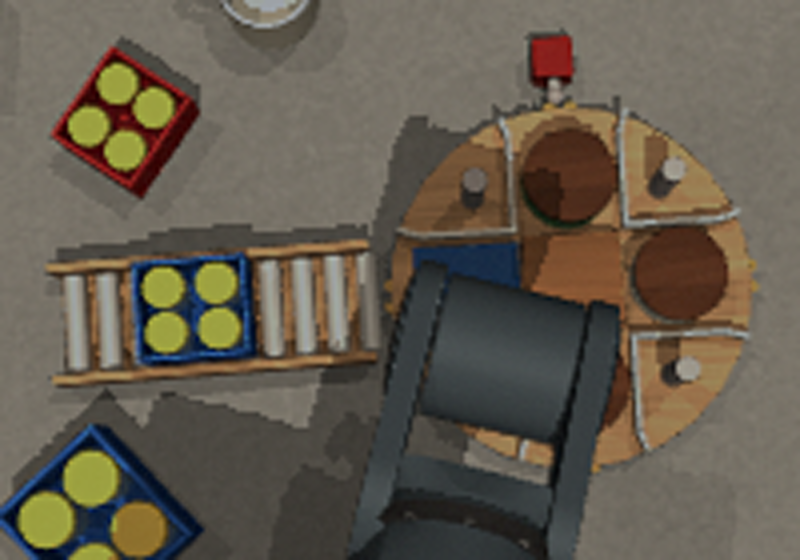

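View pics/s3.png

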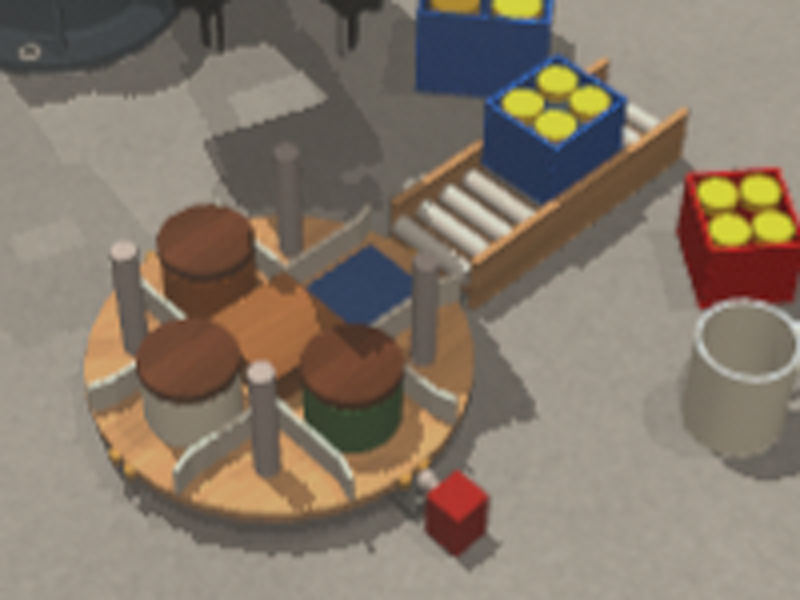

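Blue bay (crop 465,270) now faces the ledge, and the detent ball (555,92) sits between the pins, so it is clicked in. Next I'll move behind the crate.

```bash
python3 -m crank '[[-0.1,-0.2,0,-0.1],[-0.2,-0.4,0,-0.2],[-0.43,-0.7,0,-0.9],[-0.43,-0.7,0,-0.9],[-0.43,-0.7,0,-0.9],[-0.43,-0.7,0,-0.9],[-0.43,-0.7,0,-0.9],[-0.43,-0.7,0,-0.9],[-0.43,-0.7,0,-0.9],[-0.43,-0.7,0,-0.9]]' 0.2; python3 -c "
from h import *
im=manip.get_image('top')
P=ray(im,np.array([(474,181),(687,369),(672,169)])/4+np.array([172-.375,150-.375]),.15)
v=P[0]-P[1];print('carousel post line deg (want 50.3 or )',np.degrees(np.arctan2(v[1],v[0])),(P[0]+P[1])/2)
d=np.array([-np.sin(TH),np.cos(TH)])
print(row([*(c+.39*d+np.array([.001,0])),.235],95.3))"
```

```text
time: 9.48
position: [0.4721, 0.1107, 0.2369]
tool_rot: [[0.441, 0.898, -0.003], [0.898, -0.441, -0.0], [-0.001, -0.002, -1.0]]
wrist_force: [0.2, 0.5, -1.3]
finger_gap: 0.597
grip_force: 0.0
carousel post line deg (want 50.3 or ) 49.24619372261702 [ 0.53454609 -0.12295047]
[0.758, -0.21, 0.009, -0.272]
```

```bash
python3 -m crank '[[0.758,-0.21,0,-0.272],[0.758,-0.21,0,-0.272],[0.758,-0.21,0,-0.272],[0.758,-0.21,0,-0.272],[0.758,-0.21,0,-0.272],[0.758,-0.21,0,-0.272]]'; python3 -c "
from h import *
d=np.array([-np.sin(TH),np.cos(TH)])
print(row([*(c+.39*d+np.array([.001,0])),.075],95.3))
im=manip.get_image('top');cv2.imwrite('pics/t4.png',cv2.resize(im['pixels'][160:280,256:376,::-1],None,fx=5,fy=5,interpolation=cv2.INTER_CUBIC))"
```

```text
time: 10.28
position: [0.5024, 0.2642, 0.2381]
tool_rot: [[-0.08, 0.997, -0.001], [0.997, 0.08, -0.0], [-0.0, -0.001, -1.0]]
wrist_force: [0.1, 0.5, 0.4]
finger_gap: 0.601
grip_force: 0.0
[0.006, -0.008, 0.815, -0.006]
```

View pics/t4.png

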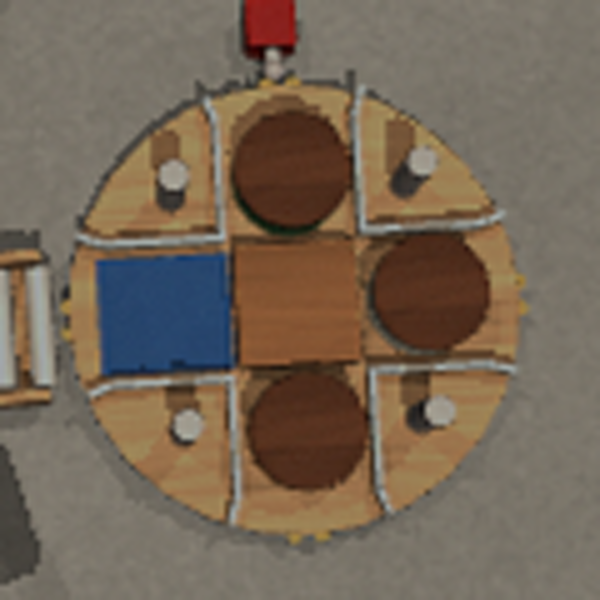

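Run:
```python
from h import *
im=manip.get_image("top");a=cv2.imread("pics/top0.png");b=im["pixels"][:,:,::-1].copy()
h=cv2.cvtColor(a,cv2.COLOR_BGR2HSV);m=((h[:,:,1]<40)&(h[:,:,2]>125)).astype(np.uint8)
m[:205]=0;m[250:]=0;m[:,:183]=0;m[:,270:]=0
n,l,st,ce=cv2.connectedComponentsWithStats(m)
k=[i for i in range(1,n) if 60<st[i,4]<250];print(st[k].tolist())
p=ray(im,ce[k],.042);print(p.round(4).tolist())
f=np.polyfit(p[:,1],p[:,0],1);print("ledge yaw",-np.degrees(np.arctan(f[0])),"axis offset x at c.y",np.polyval(f,c[1]))
h=cv2.cvtColor(b,cv2.COLOR_BGR2HSV);m=((h[:,:,0]>100)&(h[:,:,0]<125)&(h[:,:,1]>120)).astype(np.uint8);m[:205]=0;m[240:]=0;m[:,:272]=0;m[:,310:]=0
n,l,st,ce=cv2.connectedComponentsWithStats(m);i=1+st[1:,4].argmax()
ys,xs=np.nonzero(l==i);w=ray(im,np.c_[xs,ys],.041)
r=cv2.minAreaRect((w*1000).astype(np.float32));print("liner",r)
cc=w.mean(0);print("bay centre",cc,"bearing yaw",np.degrees(np.arctan2(c[0]-cc[0],cc[1]-c[1])),np.linalg.norm(cc-c))
```

```text
[[261, 213, 6, 24, 86], [238, 215, 5, 24, 84], [245, 215, 6, 23, 88], [253, 214, 6, 23, 90], [188, 219, 6, 23, 88], [196, 219, 6, 23, 87]]
[[0.5204, 0.0429], [0.513, 0.1229], [0.5164, 0.0962], [0.5189, 0.0696], [0.4996, 0.2842], [0.4998, 0.2574]]
ledge yaw 5.2840012586202 axis offset x at c.y 0.5361981653684073
liner ((529.4185791015625, -38.02277374267578), (74.60189819335938, 83.64227294921875), 4.00363826751709)
bay centre [ 0.52935028 -0.03802762] bearing yaw 4.2065335726302635 0.08520190672203547
```

The carousel sits about 1° clockwise of square (4.2° against the ledge's 5.28°). I'll correct that with the nearer post before pushing.

```bash
python3 -c "
from h import *
u=lambda a:np.array([np.cos(np.radians(a)),np.sin(np.radians(a))])
p=c+.11*u(49.3);print(p,row([*p,.238],49.3),row([*p,.118],49.3))"
```

```text
[ 0.60733082 -0.03960522] [-1.557, 0.4, 0.002, 0.396] [-1.557, 0.4, 0.602, 0.396]
```

```bash
python3 -m crank '[[-0.8,0.2,0,0.2],[-0.8,0.2,0,0.2],[-0.8,0.2,0,0.2],[-0.8,0.2,0,0.2],[-0.8,0.2,0,0.2]]' 1; python3 -c "
from h import *
u=lambda a:np.array([np.cos(np.radians(a)),np.sin(np.radians(a))])
p=c+.11*u(49.3);print(row([*p,.238],49.3),row([*p,.118],49.3))"
```

```text
time: 11.0
position: [0.5554, 0.1091, 0.2384]
tool_rot: [[0.312, 0.95, -0.0], [0.95, -0.312, 0.0], [0.0, -0.0, -1.0]]
wrist_force: [-0.3, 0.6, 0.7]
finger_gap: 1.002
grip_force: 0.0
[-0.625, 0.479, 0.002, 0.196] [-0.625, 0.479, 0.602, 0.196]
```

```bash
python3 -m crank '[[-0.625,0.479,0,0.196],[-0.625,0.479,0,0.196],[-0.625,0.479,0,0.196],[-0.625,0.479,0,0.196],[-0.625,0.479,0,0.196],[-0.625,0.479,0.3,0.196],[-0.625,0.479,0.6,0.196],[-0.625,0.479,0.6,0.196],[-0.625,0.479,0.6,0.196]]' && python3 -m crank '[[0,0,0,0],[0,0,0,0],[0,0,0,0],[0,0,0,0],[0,0,0,0],[0,0,0,0]]' -1 20; python3 -c "
from h import *
s=manip.state();d=s['position'][:2]-c;R=s['tool_rot'];print(np.degrees(np.arctan2(d[1],d[0])),np.linalg.norm(d),np.degrees(np.arctan2(R[1,0],R[0,0])),R.T@s['wrist_force'])"
```

```text
time: 12.12
position: [0.6088, -0.0389, 0.1208]
tool_rot: [[0.65, 0.76, 0.003], [0.76, -0.65, -0.0], [0.002, 0.002, -1.0]]
wrist_force: [-0.4, 0.2, -0.3]
finger_gap: 0.998
grip_force: 0.0
time: 12.88
position: [0.6078, -0.0396, 0.1188]
tool_rot: [[0.651, 0.759, 0.0], [0.759, -0.651, -0.0], [0.0, 0.0, -1.0]]
wrist_force: [-2.7, 0.6, 5.5]
finger_gap: 0.229
grip_force: 21.1
49.12780177856768 0.11029263335317972 49.37371038175074 [-1.34597537 -2.43415813 -5.4940509 ]
```

```bash
python3 -m crank '[[0,-0.006,0,-0.005],[0,-0.012,0,-0.01],[0,-0.012,0,-0.01],[0,-0.012,0,-0.01]]'; python3 -c "
from h import *
s=manip.state();d=s['position'][:2]-c;R=s['tool_rot'];print(np.degrees(np.arctan2(d[1],d[0])),np.linalg.norm(d),R.T@s['wrist_force'])"; python3 -m crank '[[0,0,0,0],[0,0,0,0],[0,0,0,0],[0,0,0,0],[0,0,0,0]]' 1; python3 -m crank '[[0,0,-0.3,0],[0,0,-0.6,0],[0,0,-0.6,0],[0,0,-0.6,0]]'; python3 -c "
from h import *
d=np.array([-np.sin(TH),np.cos(TH)])
print(row([*(c+.39*d+np.array([.001,0])),.238],95.3))"
```

```text
time: 13.38
position: [0.6061, -0.0381, 0.1187]
tool_rot: [[0.636, 0.772, 0.001], [0.772, -0.636, -0.0], [0.0, 0.001, -1.0]]
wrist_force: [-1.3, -0.8, 5.7]
finger_gap: 0.229
grip_force: 21.1
50.299369423384434 0.1102948606656822 [-1.41655714 -0.49785604 -5.7023348 ]
time: 14.0
position: [0.6058, -0.038, 0.1183]
tool_rot: [[0.636, 0.772, -0.0], [0.772, -0.636, -0.0], [-0.0, 0.0, -1.0]]
wrist_force: [0.2, -0.4, 0.3]
finger_gap: 0.997
grip_force: 0.0
time: 14.5
position: [0.6055, -0.038, 0.2377]
tool_rot: [[0.636, 0.772, -0.001], [0.772, -0.636, 0.0], [-0.0, -0.001, -1.0]]
wrist_force: [-0.2, -0.4, -0.6]
finger_gap: 1.004
grip_force: 0.0
[0.837, -1.369, -0.001, -0.391]
```

Held at 50.3° with almost no tangential force. I'll go back behind the crate and re-measure.

```bash
python3 -m crank '[[0.42,-0.7,0,-0.1],[0.42,-0.7,0,-0.1],[0.42,-0.7,0,-0.1],[0.42,-0.7,0,-0.1]]' 0.2; python3 -m crank '[[0.13,-0.74,0,-0.29],[0.13,-0.74,0,-0.29],[0.13,-0.74,0,-0.29],[0.13,-0.74,0,-0.29]]'
cat >> h.py <<'E'
def liner():
    im=manip.get_image("top");b=im["pixels"][:,:,::-1].copy()
    h=cv2.cvtColor(b,cv2.COLOR_BGR2HSV);m=((h[:,:,0]>100)&(h[:,:,0]<125)&(h[:,:,1]>120)).astype(np.uint8);m[:205]=0;m[240:]=0;m[:,:272]=0;m[:,310:]=0
    n,l,st,ce=cv2.connectedComponentsWithStats(m);i=1+st[1:,4].argmax()
    ys,xs=np.nonzero(l==i);w=ray(im,np.c_[xs,ys],.041);cc=w.mean(0)
    return cv2.minAreaRect((w*1000).astype(np.float32)),np.degrees(np.arctan2(c[0]-cc[0],cc[1]-c[1]))
E
python3 -c "
from h import *
print(liner())
d=np.array([-np.sin(TH),np.cos(TH)])
print(row([*(c+.39*d+np.array([.001,0])),.238],95.3),row([*(c+.39*d+np.array([.001,0])),.075],95.3))"
```

```text
time: 15.0
position: [0.5498, 0.1177, 0.2368]
tool_rot: [[0.467, 0.884, -0.003], [0.884, -0.467, -0.0], [-0.001, -0.002, -1.0]]
wrist_force: [0.3, -0.6, 1.3]
finger_gap: 0.599
grip_force: 0.0
time: 15.5
position: [0.4321, 0.2083, 0.2376]
tool_rot: [[-0.093, 0.996, -0.001], [0.996, 0.093, -0.001], [-0.0, -0.001, -1.0]]
wrist_force: [0.3, -0.5, -0.1]
finger_gap: 0.598
grip_force: 0.0
(((527.8294677734375, -38.25389099121094), (75.26848602294922, 84.22496795654297), 6.431058406829834), np.float64(5.389646539240279))
[0.256, 0.363, -0.002, -0.001] [0.256, 0.363, 0.813, -0.001]
```

Carousel is now square (5.4° against 5.3°). Going down behind the crate.

```bash
python3 -m crank '[[0.256,0.363,0,0],[0.256,0.363,0,0],[0.256,0.363,0,0],[0.256,0.363,0.3,0],[0.256,0.363,0.6,0],[0.256,0.363,0.815,0],[0.256,0.363,0.815,0],[0.256,0.363,0.815,0]]'; python3 -c "
from h import *
d=np.array([-np.sin(TH),np.cos(TH)])
for r in (.39,.37,.35,.25,.2,.15,.13):print(r,row([*(c+r*d+np.array([.001,0])),.075],95.3))"
```

```text
time: 16.55
position: [0.5015, 0.2656, 0.0769]
tool_rot: [[-0.089, 0.996, 0.002], [0.996, 0.089, 0.001], [0.001, 0.002, -1.0]]
wrist_force: [0.7, -0.2, 0.3]
finger_gap: 0.603
grip_force: 0.0
0.39 [-0.001, -0.005, 0.01, -0.002]
0.37 [-0.101, -0.004, 0.009, -0.002]
0.35 [-0.201, -0.004, 0.009, -0.002]
0.25 [-0.701, -0.002, 0.009, -0.002]
0.2 [-0.951, -0.002, 0.009, -0.002]
0.15 [-1.201, -0.001, 0.009, -0.002]
0.13 [-1.301, -0.001, 0.009, -0.002]
```

```bash
python3 -m crank '[[-0.08,-0.003,0.005,0],[-0.14,-0.003,0.005,0],[-0.19,-0.003,0.005,0],[-0.24,-0.003,0.005,0],[-0.3,-0.003,0.005,0],[-0.36,-0.003,0.005,0],[-0.42,-0.003,0.005,0],[-0.48,-0.003,0.005,0],[-0.54,-0.003,0.005,0],[-0.58,-0.003,0.005,0]]'; python3 -m crank '[[-0.04,0,0,0],[-0.1,0,0,0],[-0.15,0,0,0],[-0.2,0,0,0],[-0.25,0,0,0],[-0.3,0,0,0],[-0.34,0,0,0],[-0.37,0,0,0],[-0.4,0,0,0],[-0.42,0,0,0]]'; python3 -c "
from h import *
d=np.array([-np.sin(TH),np.cos(TH)])
for r in (.2,.15,.14,.13):print(r,row([*(c+r*d+np.array([.001,0])),.076],95.3))
im=manip.get_image('scene');cv2.imwrite('pics/s5.png',cv2.resize(im['pixels'][160:310,180:380,::-1],None,fx=4,fy=4,interpolation=cv2.INTER_CUBIC))"
```

```text
time: 17.8
position: [0.5103, 0.1495, 0.0742]
tool_rot: [[-0.09, 0.996, -0.0], [0.996, 0.09, -0.0], [-0.0, -0.0, -1.0]]
wrist_force: [0.5, 0.8, 1.5]
finger_gap: 0.595
grip_force: 0.4
time: 19.05
position: [0.5179, 0.0664, 0.0743]
tool_rot: [[-0.091, 0.996, -0.0], [0.996, 0.091, 0.0], [0.0, -0.0, -1.0]]
wrist_force: [-0.4, 3.7, -0.9]
finger_gap: 0.594
grip_force: 1.5
0.2 [0.048, 0.005, -0.009, -0.001]
0.15 [-0.202, 0.006, -0.009, -0.001]
0.14 [-0.252, 0.006, -0.009, -0.001]
0.13 [-0.302, 0.006, -0.009, -0.001]
```

View pics/s5.png

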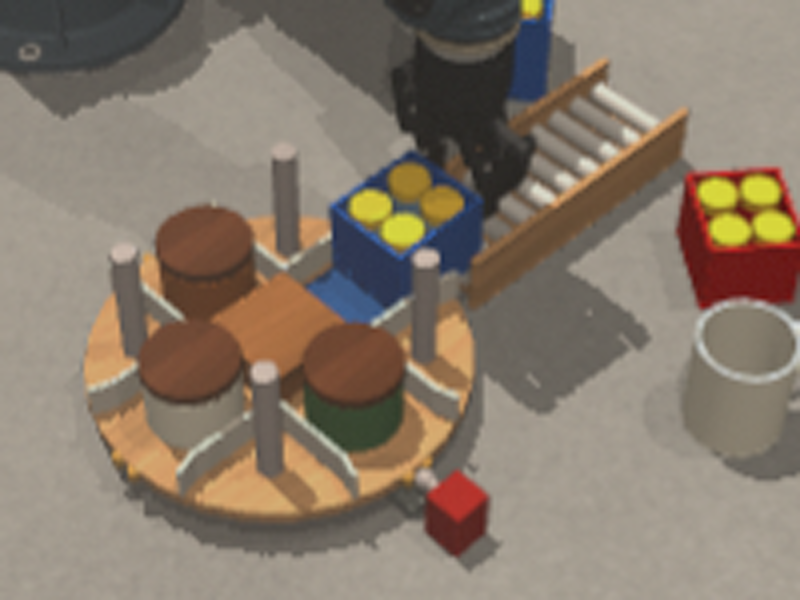

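The crate (crop 405,225) is entering the bay straight. I'll carry on slowly, watching the force.

```bash
python3 -m crank '[[-0.02,0.004,-0.01,0],[-0.04,0.004,-0.02,0],[-0.06,0.004,-0.02,0],[-0.08,0.004,-0.02,0],[-0.1,0.004,-0.02,0],[-0.12,0.004,-0.02,0],[-0.14,0.004,-0.02,0],[-0.16,0.004,-0.02,0],[-0.18,0.004,-0.02,0],[-0.2,0.004,-0.02,0]]'; python3 -c "
from h import *
d=np.array([-np.sin(TH),np.cos(TH)])
for r in (.15,.14,.13):print(r,row([*(c+r*d+np.array([.001,0])),.078],95.3))"
```

```text
time: 20.35
position: [0.5224, 0.0267, 0.0783]
tool_rot: [[-0.091, 0.996, -0.0], [0.996, 0.091, 0.0], [0.0, -0.0, -1.0]]
wrist_force: [-0.2, 3.7, -1.3]
finger_gap: 0.599
grip_force: 1.6
0.15 [-0.002, 0.002, 0.001, -0.001]
0.14 [-0.052, 0.002, 0.001, -0.001]
0.13 [-0.102, 0.002, 0.001, -0.001]
```

```bash
python3 -m crank '[[-0.008,0,0,0],[-0.016,0,0,0],[-0.024,0,0,0],[-0.032,0,0,0],[-0.04,0,0,0]]'; python3 -m crank '[[-0.006,0,0,0],[-0.012,0,0,0],[-0.012,0,0,0]]'; python3 -c "
from h import *
d=np.array([-np.sin(TH),np.cos(TH)])
print((np.array(manip.state()['position'])[:2]-c)@d)"
```

```text
time: 20.98
position: [0.5231, 0.0189, 0.0783]
tool_rot: [[-0.091, 0.996, 0.0], [0.996, 0.091, 0.0], [0.0, 0.0, -1.0]]
wrist_force: [-1.1, 2.7, -2.1]
finger_gap: 0.599
grip_force: 1.6
time: 21.35
position: [0.5233, 0.0164, 0.0783]
tool_rot: [[-0.091, 0.996, -0.0], [0.996, 0.091, -0.0], [-0.0, -0.0, -1.0]]
wrist_force: [-0.6, 2.1, -1.9]
finger_gap: 0.604
grip_force: 1.1
0.1399787827043217
```

Not yet home, so I'll push on in small steps.

```bash
for i in 1; do python3 -m crank '[[-0.005,0,0,0],[-0.01,0,0,0],[-0.01,0,0,0]]'; done; python3 -m crank '[[-0.005,0,0,0],[-0.01,0,0,0],[-0.01,0,0,0]]'|grep -E "pos|force"; python3 -c "
from h import *
d=np.array([-np.sin(TH),np.cos(TH)])
print((np.array(manip.state()['position'])[:2]-c)@d)
im=manip.get_image('scene');cv2.imwrite('pics/s6.png',cv2.resize(im['pixels'][190:290,220:320,::-1],None,fx=6,fy=6,interpolation=cv2.INTER_CUBIC))"
```

```text
time: 21.72
position: [0.5233, 0.0153, 0.0783]
tool_rot: [[-0.091, 0.996, -0.0], [0.996, 0.091, 0.001], [0.001, -0.0, -1.0]]
wrist_force: [-0.4, 10.7, 0.1]
finger_gap: 0.602
grip_force: 4.8
position: [0.5233, 0.015, 0.0784]
wrist_force: [-0.7, 24.3, 3.2]
grip_force: 12.1
0.13852231615091162
```

View pics/s6.png

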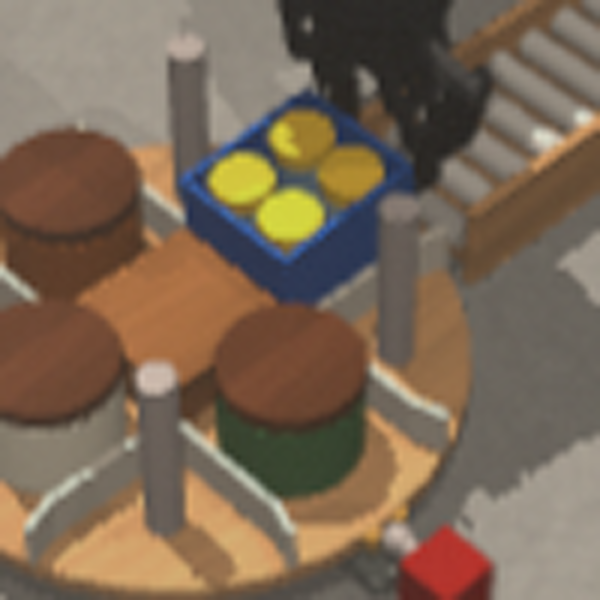

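The force rose to 24 N with the tool stopped, and the crate's front face meets the hub at crop (270,290), so it is home. I'll back off, lift and verify.

```bash
python3 -m crank '[[0.1,0,0,0],[0.2,0,0,0],[0.25,0,-0.2,0],[0.25,0,-0.5,0],[0.25,0,-0.8,0],[0.25,0,-0.8,0]]'; python3 -m crank '[[0.6,0,0,0],[0.6,0,0,0],[0.6,0,0,0],[0.6,0,0,0]]'
python3 - <<'E'
from h import *
im=manip.get_image('top');cv2.imwrite('pics/t7.png',cv2.resize(im['pixels'][150:290,252:392,::-1],None,fx=4,fy=4,interpolation=cv2.INTER_CUBIC))
E
```

```text
time: 22.9
position: [0.5213, 0.0621, 0.2429]
tool_rot: [[-0.091, 0.996, 0.009], [0.996, 0.091, -0.0], [-0.001, 0.009, -1.0]]
wrist_force: [-0.2, -0.4, -0.0]
finger_gap: 0.599
grip_force: 0.0
time: 23.4
position: [0.5081, 0.1814, 0.2376]
tool_rot: [[-0.091, 0.996, -0.001], [0.996, 0.091, -0.001], [-0.001, -0.001, -1.0]]
wrist_force: [-0.4, -0.1, -0.1]
finger_gap: 0.601
grip_force: 0.0
```

View pics/t7.png

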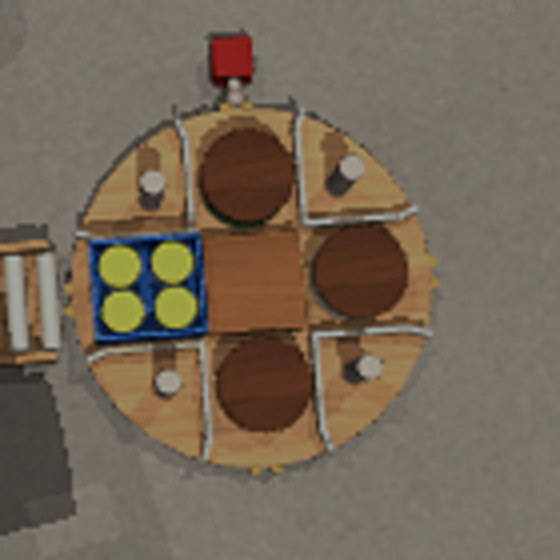

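The crate is seated against the hub in the bay (crop 149,287). The post lines are parallel to the ledge, and the ball (235,92) is between the pins.

```bash
python3 -c "
from plant import manip
print(manip.finish_job())"
```

```text
the job is handed in; nothing more can be done
None
```

I turned the carousel so the blue bay faces the ledge squarely in its detent, pushed the small blue crate home against the back of the bay, and handed the job in about 23 s into the 64 s limit.

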